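# Stack a tiered lunchbox in order and put its lid on

### The job

Put the lunchbox together on the light-wood base board: set the blue tier in the board's socket, then the yellow tier on it, then the red tier, and last the steel lid, one after another in that order, each fully seated and upright. Leave the spare green tier, the lime, the lemon and the black-capped spice jar where they are.

Things in the scene. Friction and masses are not known exactly. Their poses are not given: they have to be found in the camera images.
- base: fixed square light-wood base board, 104 x 104 x 18 mm, with a round socket in the middle, 58 mm wide and 12 deep, in which a tier's foot sinks 9 mm until its shoulder rests on the board. Origin: centre of the underside, on the work surface; z up. A seated tier has its origin 9 mm above this one. Mind: a microwave (0.52 m up, x > 0.53) overhangs the right side: draw the arm in to pass.
- tier_blue: loose upright blue open round tier, 56 mm high, outer diameter 66, wall 4, inside 58 wide, floor 14 up; 0.12 kg. Its 9 mm tapered foot (42 wide below, 54 at the shoulder) centres itself in the 58 mm mouth of what it is set on, until the shoulder (9 mm up) rests on the rim. Origin: centre of the foot's underside; z up. What is seated on it has its origin 47 mm above this one. Lowest of the stack.
- tier_yellow: loose upright yellow open round tier, 50 mm high, outer diameter 66, wall 4, inside 58 wide, floor 14 up; 0.12 kg. Its 9 mm tapered foot (42 wide below, 54 at the shoulder) centres itself in the 58 mm mouth of what it is set on, until the shoulder (9 mm up) rests on the rim. Origin: centre of the foot's underside; z up. What is seated on it has its origin 41 mm above this one. Second of the stack.
- tier_red: loose upright red open round tier, 44 mm high, outer diameter 66, wall 4, inside 58 wide, floor 14 up; 0.12 kg. Its 9 mm tapered foot (42 wide below, 54 at the shoulder) centres itself in the 58 mm mouth of what it is set on, until the shoulder (9 mm up) rests on the rim. Origin: centre of the foot's underside; z up. What is seated on it has its origin 35 mm above this one. Third of the stack.
- lid: loose round steel lid, 66 mm wide, 38 high overall, 0.08 kg: below, the same 9 mm tapered foot as the tiers, on which it stands; then a disc up to 15 mm above the underside; on top, in the middle, an upright round black knob 22 mm wide, 15 to 38 mm above the underside, to grip. Origin: centre of the foot's underside; z up.
- tier_green: loose upright green open round tier, 50 mm high, outer diameter 66, wall 4, inside 58 wide, floor 14 up; 0.12 kg. Its 9 mm tapered foot (42 wide below, 54 at the shoulder) centres itself in the 58 mm mouth of what it is set on, until the shoulder (9 mm up) rests on the rim. Origin: centre of the foot's underside; z up. A spare, not wanted: leave it.
- lime: loose green lime, 56 x 44 x 44 mm, a bystander. Origin: underside.
- lemon: loose yellow lemon, 74 x 59 x 57 mm, a bystander. Origin: underside.
- pepper_jar: loose spice jar with a black cap, 40 mm wide, 107 mm high, a bystander. Origin: centre of the underside.
There are look-alikes about, which are no part of the job. Of the things that look like the tier_blue, take the one that is farthest to the robot's left at the start.

How it is judged:
By the outcome, as a careful person would: the job done as asked, in the order asked, and still so for the second after the job is handed in, with the robot touching nothing.
It also fails if it takes over 83 s, if anything falls off the work surface, if the arm or the gripper's body presses on something with over 40 N, if the wrist force passes 120 N, or if a joint passes its speed limit or range.

### The arm

A 6-joint arm with a two-finger parallel gripper is mounted at the origin on a cart in front of the work surface, level with it; the furniture and walls round the work are solid. World frame = base frame: x ahead of the robot, y to its left, z up, the work surface at z = 0. Lengths are in m, angles in rad, forces in N, time in s.
With the tool pointing down it reaches from about 0.35 to 0.85 m from the base axis. Payload 8.1 kg.
Tool frame: the origin (TCP) lies midway between the tips of the shut fingers; the grasp point (between the pads) lies 19 mm behind it (tcp_to_grasp is the distance from the TCP to the grasp point, in m); z points along the fingers, y is the line along which they close (so a half turn about z gives the same grasp; the last joint's range is limited). The gripper opens to 85 mm and grips with 20 to 120 N. Pads are 22 mm wide; open, the fingers measure 114 mm over their backs; the gripper's body (76 mm by 85 mm) begins 54 mm behind the grasp point. The pads swing forward as they close: fully open they stand 13 mm farther back than shut.
Start: joints at [1.09, 0.13, 1.488, -0, 1.523, -0.085], TCP at [0.231, 0.554, 0.231] pointing down, gripper open.
Joint ranges: [-2.96, 2.96], [-0.89, 2.26], [0.02, 2.5], [-1.34, 4.48], [0, 2.73], [-2.66, 2.66]. Speed limits (rad/s): [2.39, 2.39, 2.79, 3.14, 3.14, 3.14].

### API

Orientations are given as a 3x3 rotation matrix whose columns are the frame's x, y, z axes.
In Python, from bench import get_obs, read_camera, camera_params, sign_off, tcp_to_grasp gives the robot as it stands.
- The arm moves only by the shell command python3 -m creep 'ROWS'. ROWS is a JSON object of lists of equal length, an entry for each row: "claw": the finger opening in mm, from 0 to 85.4; "linear": the shift along the tool's x, y, z in units of 60 mm (1.0 is 60 mm), a list of three; "rot": the turn, a rotation vector about the tool's x, y, z in units of 10 degrees (1.0 is 10 degrees), a list of three. In form: {"claw": [claw, ...], "linear": [[tx, ty, tz], ...], "rot": [[rx, ry, rz], ...]}. A call has 1 to 8 rows; each row shifts and turns the commanded pose from where the row before left it, along the tool's axes as they then stand; what a row does not reach is not made up. A row lasts 1/8 s, in which the tool goes at most 62.5 mm and 10.7 degrees, less where a joint would pass 70% of its speed; a pose out of reach is approached as far as the arm can. A call is refused whole if a number of a shift passes 1 or a number of a turn 1, either way. A call with a gripper value outside its range is refused whole. The fingers move at their own pace and stop on an object; the grip force is fixed at half the most. Time passes only in rows, so rows that do not move let the fingers close. It gives the time, the measured TCP pose, the force, the opening and the grip force at its end, in the units of the state.
- get_obs(): the state, without advancing time (a new reading comes with each control period).
- read_camera(name): name is "scene" or "side" or "wrist"; returns the picture (384x512x3 uint8, red, green, blue); there is no depth.
- camera_params(name): a dict with "intrinsics" (3x3 intrinsics, pixels), "cam_to_world" (4x4, takes a point from camera to world coordinates). Camera axes: x right, y up, looking along -z (the intrinsics and any distortion apply to the point x, -y, -z); pixel columns grow to the right and rows downward; lengths in m; the calibration is good to about 2 mm. The wrist camera is an equidistant fisheye: a pixel r from the principal point sees the ray r / f radians off the axis. A picture is of the moment at which its call begins: read the wrist's pose just before it. camera_params takes no time and is no camera call; for the wrist camera it gives the pose at the moment of the call.
- sign_off(): hands the job in; it is judged then, once.
The state is a dict: "time_s": time; "joint_pos": joint angles; "joint_vel": joint speeds; "effort": joint torques, N m; "tcp_pos": TCP position; "orientation": TCP orientation; "contact_force": force on the tool from outside, world axes, zero at the start; "torque": the same for the moment, N m; "finger_gap": finger opening in m; "finger_force": force on a finger pad.
Only numpy, scipy, OpenCV 4.12 (cv2) and the standard library are available. Lean on these libraries where they do the work, as an engineer would, in place of code of your own. Each camera call takes 0.05 s, during which the arm holds its last target. There are 200 camera calls.

## Working session

There is one attempt and no reset: what is moved stays moved. The work goes in short steps, Python scripts to look and compute and a shell command to move; the robot and the scene stay as the last step left them, time stands still between calls to the robot, and variables do not carry over. Pictures are saved under pics/ and viewed, at most 14 in all, crops included, and the job is handed in when it is done.

```bash
mkdir -p pics; ls
python3 - <<'E'
from bench import *
import cv2,numpy as np
for n in("scene","side","wrist"):
    p=camera_params(n);print(n,np.round(p["intrinsics"],1).tolist(),np.round(p["cam_to_world"],3).tolist(),[k for k in p])
    cv2.imwrite(f"pics/{n}0.png",read_camera(n)[:,:,::-1])
a=[cv2.imread(f"pics/{n}0.png") for n in("scene","side","wrist")]
o=get_obs();print(o["time_s"],o["tcp_pos"],np.round(o["orientation"],3).tolist(),o["finger_gap"],tcp_to_grasp)
E
```

```text
pics
scene [[495.6, 0.0, 251.2], [0.0, 495.6, 188.8], [0.0, 0.0, 1.0]] [[0.451, 0.66, -0.6, -0.511], [-0.892, 0.341, -0.296, -0.711], [0.009, 0.669, 0.743, 1.402], [0.0, 0.0, 0.0, 1.0]] ['intrinsics', 'cam_to_world']
side [[378.0, 0.0, 258.3], [0.0, 378.0, 190.6], [0.0, 0.0, 1.0]] [[0.877, 0.223, -0.426, -0.069], [-0.481, 0.424, -0.767, -1.312], [0.01, 0.878, 0.479, 0.754], [0.0, 0.0, 0.0, 1.0]] ['intrinsics', 'cam_to_world']
wrist [[297.3, 0.0, 254.6], [0.0, 297.3, 194.6], [0.0, 0.0, 1.0]] [[0.386, -0.891, -0.239, 0.172], [0.922, 0.373, 0.102, 0.578], [-0.002, -0.26, 0.966, 0.372], [0.0, 0.0, 0.0, 1.0]] ['intrinsics', 'cam_to_world']
0.15 [0.23111642 0.55326245 0.2304795 ] [[-0.923, 0.386, -0.001], [0.386, 0.923, -0.001], [0.0, -0.001, -1.0]] 0.08538108314434646 0.0187
```

View pics/scene0.png

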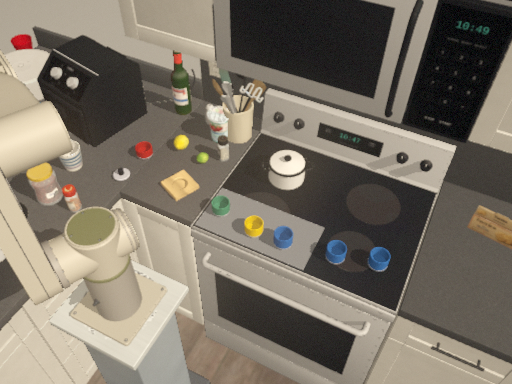

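View pics/side0.png

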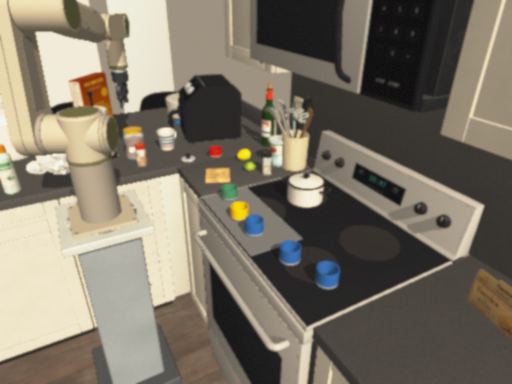

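View pics/wrist0.png

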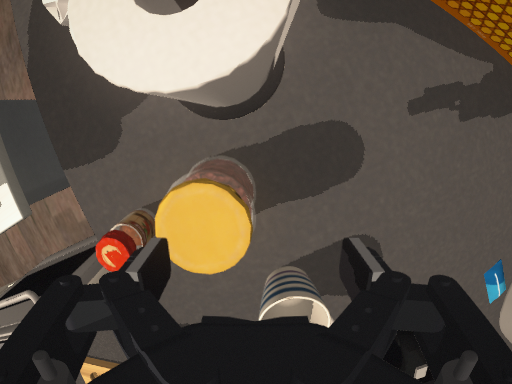

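Scene view: the robot is at the bottom left and the board is at (180,185). Tiers are green (221,206), yellow (254,227) and red (144,150), and the lid is at (121,174). The blue candidates are (284,237), (337,251) and (379,259). The one at (284,237) should be farthest to the robot's left (largest y). I'll check that by measurement and in a crop. The side view shows the same layout, and the wrist view shows only jars and a paper roll.

```bash
cat > h.py <<'E'
import cv2,numpy as np
from scipy.optimize import least_squares
from bench import *
def project(n,P,par=None):
    p=par or camera_params(n);K=p["intrinsics"];M=np.linalg.inv(p["cam_to_world"])
    c=(np.c_[P,np.ones(len(P))]@M.T)[:,:3]*[1,-1,-1]
    if n=="wrist":
        r=np.linalg.norm(c[:,:2],axis=1)+1e-12;th=np.arctan2(r,c[:,2]);d=c[:,:2]/r[:,None]*th[:,None]
    else: d=c[:,:2]/c[:,2:]
    return d*[K[0][0],K[1][1]]+[K[0][2],K[1][2]]
t=np.linspace(0,2*np.pi,60,endpoint=False)
def ring(r,z):return np.c_[r*np.cos(t),r*np.sin(t),0*t+z]
def tier(h):return np.r_[ring(.033,h),ring(.033,.009),ring(.021,0)]
LID=np.r_[ring(.033,.015),ring(.033,.009),ring(.021,0)]
BASE=np.array([[x,y,z] for x in(-.052,.052) for y in(-.052,.052) for z in(0,.018)])
def cen(pts):
    h=cv2.convexHull(np.float32(pts).reshape(-1,1,2));m=cv2.moments(h);return np.array([m['m10']/m['m00'],m['m01']/m['m00']]),m['m00']
def blob(img,lo,hi,near,rad=25):
    hsv=cv2.cvtColor(img,cv2.COLOR_RGB2HSV);m=cv2.inRange(hsv,lo,hi)
    n,l,s,c=cv2.connectedComponentsWithStats(m)
    k=[i for i in range(1,n) if s[i,4]>15 and np.hypot(*(c[i]-near))<rad]
    i=max(k,key=lambda i:s[i,4]);ys,xs=np.where(l==i)
    # pixel corners for an unbiased hull
    return cen(np.r_[np.c_[xs-.5,ys-.5],np.c_[xs+.5,ys+.5],np.c_[xs-.5,ys+.5],np.c_[xs+.5,ys-.5]])
def rot(P,a):return P@np.array([[np.cos(a),np.sin(a),0],[-np.sin(a),np.cos(a),0],[0,0,1]])
def fit(model,meas,z=None):
    par={n:camera_params(n) for n in meas}
    f=lambda q:np.concatenate([cen(project(n,model+[q[0],q[1],q[2] if z is None else z],par[n]))[0]-c for n,c in meas.items()])
    s=least_squares(f,[.5,0.,0.] if z is None else [.5,0.]);return s.x,s.fun
E
python3 - <<'E'
from h import *
I={n:cv2.cvtColor(cv2.imread(f"pics/{n}0.png"),cv2.COLOR_BGR2RGB) for n in("scene","side")}
B=((100,120,60),(125,255,255));Y=((20,150,100),(32,255,255));R=((0,150,80),(6,255,255));G=((60,80,50),(90,255,255));W=((12,60,130),(25,180,255));S=((0,0,110),(180,60,255))
for nm,mod,c,a,b in[("blueA",tier(.056),B,(284,237),(255,225)),("blueB",tier(.056),B,(337,251),(290,252)),("blueC",tier(.056),B,(379,259),(327,275)),
 ("yellow",tier(.05),Y,(254,227),(239,210)),("red",tier(.044),R,(144,150),(215,151)),("green",tier(.05),G,(221,206),(229,191)),("base",rot(BASE,0),W,(180,185),(217,175)),("lid",LID,S,(121,174),(188,158)),
 ("lime",tier(.044),((33,100,60),(50,255,255)),(203,157),(250,166)),("lemon",tier(.057),Y,(181,142),(244,154))]:
    try:
        m={n:blob(I[n],*c,np.array(p),15) for n,p in(("scene",a),("side",b))}
        mm={n:v[0] for n,v in m.items()}
        x,r=fit(mod,mm);x2,r2=fit(mod,mm,0.)
        par=[cen(project(n,mod+np.r_[x2,0]))[1]for n in mm]
        print(nm,np.round(x,3),np.round(r,1),"z0:",np.round(x2,4),np.round(r2,1),"area",[round(v[1]) for v in m.values()],np.round(par))
    except Exception as e:print(nm,repr(e))
a=cv2.imread("pics/scene0.png")
cv2.imwrite("pics/crop1.png",cv2.resize(np.hstack([a[130:290,90:260],a[190:350,240:410]][0:2]),None,fx=2.3,fy=2.3,interpolation=cv2.INTER_CUBIC))
E
```

```text
blueA [ 0.445 -0.361  0.001] [-0.6  0.3  0.6 -0.1] z0: [ 0.4453 -0.3612] [-0.4  0.3  0.8  0.1] area [294, 310] [395. 384.]
blueB [ 0.473 -0.543  0.   ] [-0.2  0.6  0.4 -0.3] z0: [ 0.4734 -0.5427] [-0.4  0.5  0.3 -0.4] area [403, 446] [419. 484.]
blueC [ 0.51  -0.681  0.004] [-0.   0.4  0.3 -0.3] z0: [ 0.5127 -0.6791] [-0.6  0.2  0.4  0.1] area [422, 572] [436. 583.]
yellow [ 0.442 -0.251  0.004] [-0.1  0.5  0.5 -0.3] z0: [ 0.4442 -0.2481] [-0.6  0.4  0.7  0.1] area [328, 309] [358. 308.]
red [ 0.596  0.325 -0.005] [-0.8 -0.   1.1  0.4] z0: [0.5909 0.318 ] [-0.3  0.4  0.7  0.2] area [248, 124] [256. 145.]
green [ 0.486 -0.074 -0.012] [-0.8  0.5  0.9 -0.4] z0: [ 0.479  -0.0832] [ 0.3  0.6  0.2 -1.6] area [84, 198] [331. 250.]
base [0.503 0.092 0.004] [-0.3  0.6  0.1 -0.7] z0: [0.5043 0.0917] [0.1 1.1 0.4 0. ] area [806, 422] [680. 356.]
lid ValueError('max() iterable argument is empty')
lime [ 0.663  0.088 -0.003] [-0.1  0.2  0.2 -0.2] z0: [0.6613 0.0862] [ 0.1  0.3  0.  -0.5] area [104, 108] [259. 173.]
lemon [ 0.691  0.204 -0.   ] [-0.1  0.3  0.3 -0.3] z0: [0.6897 0.2031] [-0.1  0.5  0.1 -0.2] area [180, 152] [287. 187.]
```

View pics/crop1.png

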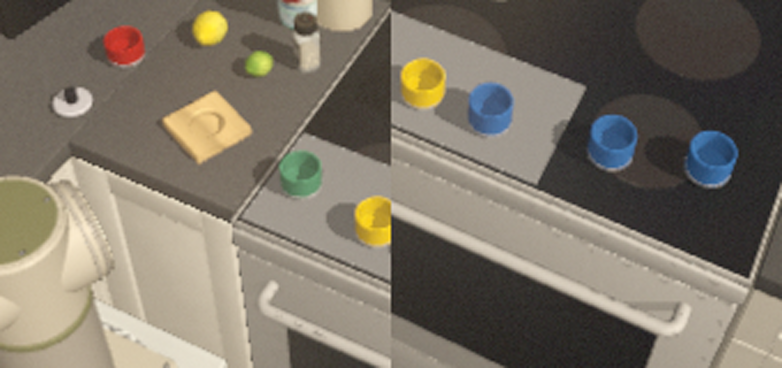

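The three blue candidates are at scene (284,237), (337,251) and (379,259), with y = -0.361, -0.543 and -0.679. The first one has the largest y, so it is farthest left and is the one to take. The crop confirms it as the blue cup beside the yellow tier, on the grey area of the hob. First I'll turn the tool so that its x axis is world y and its y axis is world x.

```bash
python3 -m creep '{"claw":[85,85,85,85,85,85,85,85],"linear":[[0,0,0],[0,0,0],[0,0,0],[0,0,0],[0,0,0],[0,0,0],[0,0,0],[0,0,0]],"rot":[[0,0,1],[0,0,1],[0,0,1],[0,0,1],[0,0,1],[0,0,1],[0,0,0.73],[0,0,0]]}'
python3 -m creep '{"claw":[85,85,85,85,85,85,85,85],"linear":[[-0.7,0.7,0],[-0.7,0.7,0],[-0.7,0.7,0],[-0.8,0.6,0],[-0.8,0.6,0],[-0.8,0.6,0],[-0.9,0.3,0],[-0.8,0.2,0]],"rot":[[0,0,0],[0,0,0],[0,0,0],[0,0,0],[0,0,0],[0,0,0],[0,0,0],[0,0,0]]}'
```

```text
time_s: 1.15
tcp_pos: [0.2312, 0.5534, 0.2309]
orientation: [[-0.001, 1.0, -0.0], [1.0, 0.001, -0.001], [-0.001, -0.0, -1.0]]
contact_force: [0.1, 0.0, -0.7]
finger_gap: 0.0849
finger_force: 0.0
time_s: 2.15
tcp_pos: [0.496, 0.1796, 0.2311]
orientation: [[-0.003, 1.0, -0.0], [1.0, 0.003, -0.0], [-0.0, -0.0, -1.0]]
contact_force: [0.6, -1.1, -0.1]
finger_gap: 0.0845
finger_force: 0.0
```

Run:
```python
from h import *
p=camera_params("wrist");np.save("w1.npy",p["cam_to_world"]);I=read_camera("wrist");cv2.imwrite("pics/w1.png",I[:,:,::-1])
print(get_obs()["tcp_pos"])
for q in [(.504,.092,.018),(.591,.318,.044),(.48,.33,.015)]:print(q,project("wrist",np.array([q]),p))
```

```text
[0.49718631 0.1746332  0.23110892]
(0.504, 0.092, 0.018) [[260.15690729 237.24715248]]
(0.591, 0.318, 0.044) [[339.3547454   55.08190628]]
(0.48, 0.33, 0.015) [[240.92618357  46.85339237]]
```

View pics/w1.png

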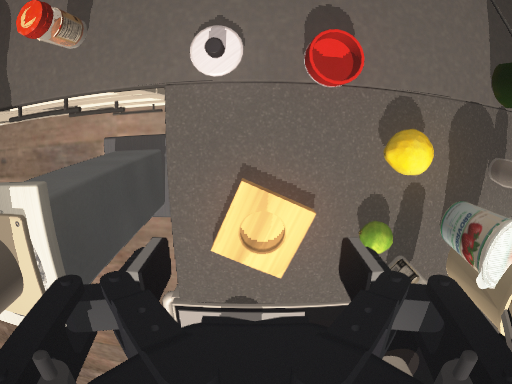

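Wrist view: the board's top corners are at (244,180), (316,213), (281,278) and (211,250), with the socket near (263,231). The red tier is at (335,57), the lid at (217,50), the lime at (377,237) and the lemon at (410,152).

```bash
cat >> h.py <<'E'
W=((12,60,130),(26,180,255));Rd=((0,150,60),(6,255,255));St=((0,0,150),(180,50,255));Bl=((100,120,50),(125,255,255));Ye=((20,150,80),(32,255,255))
def wfit(model,I,c2w,col,near,z=0.,rad=30,yaw=0):
    p={"intrinsics":camera_params("wrist")["intrinsics"],"cam_to_world":c2w}
    c,a=blob(I,*col,np.array(near),rad)
    f=lambda q:cen(project("wrist",model+[q[0],q[1],z],p))[0]-c
    s=least_squares(f,(c2w[:2,3]));return s.x,a,cen(project("wrist",model+[*s.x,z],p))[1]
E
python3 - <<'E'
from h import *
I=cv2.imread("pics/w1.png")[:,:,::-1].copy();M=np.load("w1.npy")
print("red",wfit(tier(.044),I,M,Rd,(335,57)));print("lid",wfit(LID,I,M,St,(217,50)))
p={"intrinsics":camera_params("wrist")["intrinsics"],"cam_to_world":M}
C=np.array([[244,180],[316,213],[281,278],[211,250]])
def mod(q):return rot(np.array([[-1,1,0],[1,1,0],[1,-1,0],[-1,-1,0]])*.052,q[2])+[q[0],q[1],.018]
s=least_squares(lambda q:(project("wrist",mod(q),p)-C).ravel(),[.5,.09,-.3]);print("board",s.x,s.fun.round(1))
for y in(-.3,0):
  b=rot(BASE,s.x[2]);print("board blob",wfit(b,I,M,W,(263,231)))
  break
E
```

```text
red (array([0.58883341, 0.31766145]), 2712.5, 2770.176759911963)
lid (array([0.44968051, 0.32699186]), 2204.5, 2251.2714372759074)
board [ 0.50785988  0.09885461 -0.43034762] [-1.1 -0.1  1.3  0.5  0.   0.1 -0.  -0.3]
board blob (array([ 0.508663  , -0.08940722]), 6571.0, 3609.465220750775)
```

```bash
python3 -m creep '{"claw":[85,85,85,85,85,85,85,85],"linear":[[-0.9,-0.1,0],[-0.99,-0.1,0],[-0.99,-0.1,0],[-0.99,-0.1,0],[-0.99,-0.1,0],[-0.99,-0.1,0],[-0.99,-0.1,0],[-0.9,-0.15,0]],"rot":[[0,0,0],[0,0,0],[0,0,0],[0,0,0],[0,0,0],[0,0,0],[0,0,0],[0,0,0]]}'
python3 -m creep '{"claw":[85,85,85],"linear":[[-0.6,0,0.5],[-0.5,0,0.5],[0,0,0]],"rot":[[0,0,0],[0,0,0],[0,0,0]]}'
python3 - <<'E'
from h import *
p=camera_params("wrist");M=p["cam_to_world"];np.save("w2.npy",M);I=read_camera("wrist");cv2.imwrite("pics/w2.png",I[:,:,::-1])
print(get_obs()["tcp_pos"])
for nm,q,c,h in[("blue",(.4453,-.361,.03),Bl,.056),("yellow",(.444,-.248,.03),Ye,.05)]:
    px=project("wrist",np.array([q]),p)[0];print(nm,px)
    try:print(wfit(tier(h),I,M,c,px,rad=40))
    except Exception as e:print(repr(e))
E
```

```text
time_s: 3.2
tcp_pos: [0.4442, -0.2846, 0.2313]
orientation: [[-0.003, 1.0, 0.0], [1.0, 0.003, -0.0], [-0.0, 0.0, -1.0]]
contact_force: [1.5, 0.1, 0.3]
finger_gap: 0.0847
finger_force: 0.0
time_s: 3.58
tcp_pos: [0.4427, -0.3489, 0.1677]
orientation: [[-0.001, 1.0, -0.004], [1.0, 0.001, 0.004], [0.004, -0.004, -1.0]]
contact_force: [0.3, 0.3, -0.9]
finger_gap: 0.0851
finger_force: 0.0
[ 0.44373511 -0.3483861   0.16965626]
blue [257.15982859 197.2684611 ]
(array([ 0.44480873, -0.36205099]), 4015.5, 4484.502016299288)
yellow [255.89474223  79.26163744]
(array([ 0.44399402, -0.24838578]), 4388.0, 4437.700513905846)
```

View pics/w2.png

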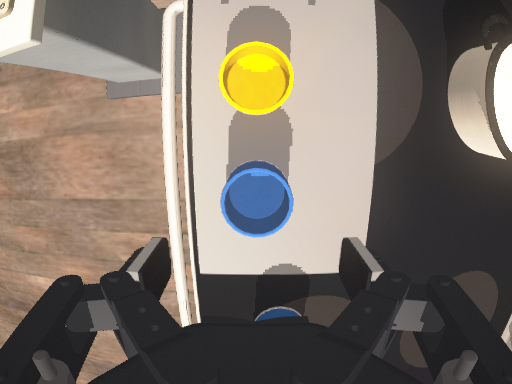

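The wrist view shows blue at (257,199), between the fingers, and yellow at (256,78). The measured positions agree within 2 mm, so I'm descending on blue.

```bash
python3 -m creep '{"claw":[85,85,85,85,85,50,50,50],"linear":[[-0.23,0.02,0.5],[0,0,0.9],[0,0,0.8],[0,0,0.38],[0,0,0],[0,0,0],[0,0,0],[0,0,0]],"rot":[[0,0,0],[0,0,0],[0,0,0],[0,0,0],[0,0,0],[0,0,0],[0,0,0],[0,0,0]]}'
```

```text
time_s: 4.62
tcp_pos: [0.4478, -0.3639, 0.0197]
orientation: [[-0.001, 1.0, 0.004], [1.0, 0.001, -0.003], [-0.003, 0.004, -1.0]]
contact_force: [0.9, 0.4, 7.2]
finger_gap: 0.0655
finger_force: 67.2
```

```bash
python3 -m creep '{"claw":[50,50,50,50,50,50,50,50],"linear":[[0,0,-0.4],[0,0,-0.9],[0.5,0.1,-0.5],[0.9,0.1,0],[0.98,0.1,0],[0.98,0.1,0],[0.98,0.2,0],[0.98,0.2,0]],"rot":[[0,0,0],[0,0,0],[0,0,0],[0,0,0],[0,0,0],[0,0,0],[0,0,0],[0,0,0]]}'
python3 -m creep '{"claw":[50,50],"linear":[[0.7,0.2,0],[0,0,0]],"rot":[[0,0,0],[0,0,0]]}'
python3 - <<'E'
from h import *
M=camera_params("wrist")["cam_to_world"];np.save("w3.npy",M);I=read_camera("wrist");cv2.imwrite("pics/w3.png",I[:,:,::-1])
print(get_obs()["tcp_pos"],get_obs()["finger_gap"])
E
```

```text
time_s: 5.62
tcp_pos: [0.4945, -0.0415, 0.1261]
orientation: [[-0.0, 1.0, 0.003], [1.0, 0.0, -0.001], [-0.001, 0.003, -1.0]]
contact_force: [0.3, 0.3, -1.2]
finger_gap: 0.0655
finger_force: 67.1
time_s: 5.88
tcp_pos: [0.5067, 0.0016, 0.1259]
orientation: [[-0.005, 1.0, 0.002], [1.0, 0.005, 0.001], [0.0, 0.002, -1.0]]
contact_force: [-0.4, -0.7, -1.6]
finger_gap: 0.0654
finger_force: 67.1
[5.06313161e-01 2.03399066e-05 1.25630661e-01] 0.0656807029804596
```

View pics/w3.png

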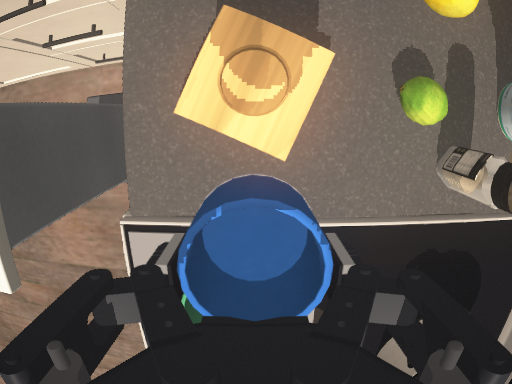

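The board is clear now. Its top corners are at (226,6), (334,54), (285,160) and (175,112), and the socket centre is near (254,80). Blue is held level at (256,245).

Run:
```python
from h import *
M=np.load("w3.npy");p={"intrinsics":camera_params("wrist")["intrinsics"],"cam_to_world":M}
C=np.array([[226,6],[334,54],[285,160],[175,112]])
def mod(q):return rot(np.array([[-1,1,0],[1,1,0],[1,-1,0],[-1,-1,0]])*.052,q[2])+[q[0],q[1],.018]
s=least_squares(lambda q:(project("wrist",mod(q),p)-C).ravel(),[.5,.09,-.3]);print("board",s.x,s.fun.round(1))
r=lambda q:project("wrist",ring(.029,.018)+[q[0],q[1],0],p)
def f(q):
    a=r(q);return [a[:,0].min()-219,a[:,0].max()-289,a[:,1].min()-45,a[:,1].max()-115]
print(least_squares(f,[.5,.09]).x)
```

```text
board [ 0.50764447  0.0977273  -0.42344999] [-1.5 -2.   2.3 -0.3  0.3  1.6 -1.2  0.5]
[0.50678312 0.09803914]
```

```bash
python3 -m creep '{"claw":[50,50,50,50,50,50,50,50],"linear":[[0.7,0,0],[0.7,0.01,0],[0.22,0,0.2],[0,0,0.6],[0,0,0.4],[0,0,0.2],[0,0,0.15],[0,0,0.06]],"rot":[[0,0,0],[0,0,0],[0,0,0],[0,0,0],[0,0,0],[0,0,0],[0,0,0],[0,0,0]]}'
python3 -m creep '{"claw":[50],"linear":[[0,0,0]],"rot":[[0,0,0]]}'
```

```text
time_s: 6.92
tcp_pos: [0.5065, 0.0955, 0.0285]
orientation: [[0.0, 1.0, -0.0], [1.0, -0.0, -0.0], [-0.0, -0.0, -1.0]]
contact_force: [-15.6, -4.3, 29.6]
finger_gap: 0.0654
finger_force: 70.1
time_s: 7.05
tcp_pos: [0.5072, 0.0958, 0.0289]
orientation: [[-0.0, 1.0, 0.002], [1.0, 0.0, 0.0], [0.0, 0.002, -1.0]]
contact_force: [0.6, 0.0, -1.3]
finger_gap: 0.0654
finger_force: 67.1
```

```bash
python3 -m creep '{"claw":[85,85,85,85,85,85,85,85],"linear":[[0,0,0],[0,0,0],[0,0,-0.3],[0,0,-0.8],[0,0,-0.9],[-0.3,0,-0.6],[-0.5,0,0],[0,0,0]],"rot":[[0,0,0],[0,0,0],[0,0,0],[0,0,0],[0,0,0],[0,0,0],[0,0,0],[0,0,0]]}'
python3 - <<'E'
from h import *
M=camera_params("wrist")["cam_to_world"];I=read_camera("wrist");cv2.imwrite("pics/w4.png",I[:,:,::-1])
p=camera_params("wrist");px=project("wrist",np.array([(.507,.098,.04)]),p)[0]
print(px,wfit(tier(.056),I,M,Bl,px,z=.009,rad=40))
J=read_camera("side");cv2.imwrite("pics/s4.png",J[:,:,::-1])
E
```

```text
time_s: 8.05
tcp_pos: [0.507, 0.0466, 0.186]
orientation: [[0.002, 1.0, 0.003], [1.0, -0.002, -0.0], [-0.0, 0.003, -1.0]]
contact_force: [-0.4, 0.1, -0.9]
finger_gap: 0.085
finger_force: 0.0
[253.9806386  131.71000138] (array([0.50791832, 0.09894831]), 4160.0, 4350.927081974398)
```

View pics/w4.png

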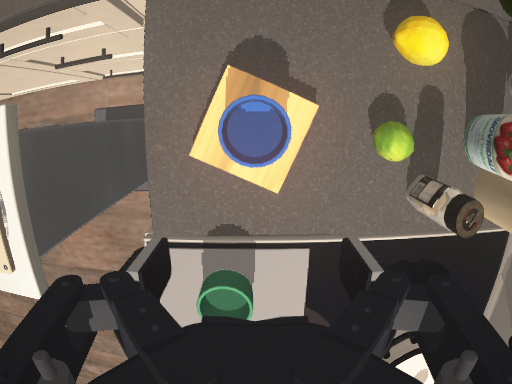

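Blue is seated flat in the socket at (254,131) and centred on the board. Next is yellow.

```bash
python3 -m creep '{"claw":[85,85,85,85,85,85,85,85],"linear":[[-0.8,-0.2,0],[-0.95,-0.2,0],[-0.95,-0.2,0],[-0.95,-0.2,0],[-0.8,-0.2,0.2],[-0.47,-0.05,0.7],[0,0,0],[0,0,0]],"rot":[[0,0,0],[0,0,0],[0,0,0],[0,0,0],[0,0,0],[0,0,0],[0,0,0],[0,0,0]]}'
python3 - <<'E'
from h import *
p=camera_params("wrist");M=p["cam_to_world"];I=read_camera("wrist")
px=project("wrist",np.array([(.444,-.2484,.03)]),p)[0]
print(get_obs()["tcp_pos"],wfit(tier(.05),I,M,Ye,px,rad=40))
E
```

```text
time_s: 9.15
tcp_pos: [0.4438, -0.2464, 0.1302]
orientation: [[-0.001, 1.0, -0.0], [1.0, 0.001, 0.001], [0.001, -0.0, -1.0]]
contact_force: [-0.5, 0.1, 0.2]
finger_gap: 0.0852
finger_force: 0.0
[ 0.44436244 -0.24650371  0.13100422] (array([ 0.44399658, -0.24793887]), 5514.5, 5712.707210877561)
```

```bash
python3 -m creep '{"claw":[85,85,85,85,50,50,50,50],"linear":[[-0.025,0,0.6],[0,0,0.8],[0,0,0.5],[0,0,0],[0,0,0],[0,0,0],[0,0,0],[0,0,0]],"rot":[[0,0,0],[0,0,0],[0,0,0],[0,0,0],[0,0,0],[0,0,0],[0,0,0],[0,0,0]]}'
```

```text
time_s: 10.2
tcp_pos: [0.4457, -0.2499, 0.019]
orientation: [[-0.001, 1.0, 0.004], [1.0, 0.001, -0.003], [-0.003, 0.004, -1.0]]
contact_force: [-0.4, 2.7, 8.4]
finger_gap: 0.0646
finger_force: 67.0
```

```bash
python3 -m creep '{"claw":[50,50,50,50,50,50,50,50],"linear":[[0,0,-0.4],[0,0,-0.9],[0.6,0.2,-0.6],[0.95,0.2,-0.2],[0.98,0.15,0],[0.98,0.15,0],[0.98,0.15,0],[0.8,0.1,0]],"rot":[[0,0,0],[0,0,0],[0,0,0],[0,0,0],[0,0,0],[0,0,0],[0,0,0],[0,0,0]]}'
python3 -m creep '{"claw":[50,50,50],"linear":[[0.48,0.09,0],[0,0,0],[0,0,0]],"rot":[[0,0,0],[0,0,0],[0,0,0]]}'
```

```text
time_s: 11.2
tcp_pos: [0.5011, 0.0711, 0.1438]
orientation: [[-0.001, 1.0, 0.003], [1.0, 0.001, 0.0], [0.0, 0.003, -1.0]]
contact_force: [0.1, 0.1, -1.5]
finger_gap: 0.064
finger_force: 66.9
time_s: 11.58
tcp_pos: [0.5059, 0.0972, 0.1427]
orientation: [[-0.001, 1.0, 0.001], [1.0, 0.001, -0.0], [-0.0, 0.001, -1.0]]
contact_force: [0.5, 0.4, -2.1]
finger_gap: 0.0643
finger_force: 66.9
```

```bash
python3 -m creep '{"claw":[50,50,50,50,50,50,50,50],"linear":[[0,0.03,0.3],[0,0,0.4],[0,0,0.15],[0,0,0.1],[0,0,0.1],[0,0,0.07],[0,0,0.02],[0,0,0]],"rot":[[0,0,0],[0,0,0],[0,0,0],[0,0,0],[0,0,0],[0,0,0],[0,0,0],[0,0,0]]}'
```

```text
time_s: 12.58
tcp_pos: [0.5081, 0.0975, 0.075]
orientation: [[-0.001, 1.0, 0.001], [1.0, 0.001, -0.0], [-0.0, 0.001, -1.0]]
contact_force: [-3.4, -0.3, 8.7]
finger_gap: 0.0644
finger_force: 67.9
```

```bash
python3 -m creep '{"claw":[85,85,85,85,85,85,85],"linear":[[0,0,0],[0,0,0],[0,0,-0.3],[0,0,-0.8],[0,0,-0.9],[0,0,-0.5],[0,0,0]],"rot":[[0,0,0],[0,0,0],[0,0,0],[0,0,0],[0,0,0],[0,0,0],[0,0,0]]}'
python3 - <<'E'
from h import *
p=camera_params("wrist");M=p["cam_to_world"];I=read_camera("wrist");cv2.imwrite("pics/w5.png",I[:,:,::-1])
px=project("wrist",np.array([(.508,.0985,.08)]),p)[0]
try:print(px,wfit(tier(.05),I,M,Ye,px,z=.056,rad=40))
except Exception as e:print(e)
J=read_camera("side");cv2.imwrite("pics/v5.png",np.hstack([cv2.resize(I[60:320,100:420,::-1],None,fx=1.25,fy=1.25),cv2.resize(J[110:240,150:350,::-1],(400,325),interpolation=cv2.INTER_CUBIC)]))
E
```

```text
time_s: 13.45
tcp_pos: [0.5097, 0.0977, 0.2285]
orientation: [[-0.0, 1.0, 0.008], [1.0, 0.0, 0.001], [0.001, 0.008, -1.0]]
contact_force: [-0.4, 0.2, -1.1]
finger_gap: 0.0851
finger_force: 0.0
[251.0869143  181.44151305] (array([0.50868885, 0.09824842]), 4090.5, 4154.334091175813)
```

View pics/v5.png

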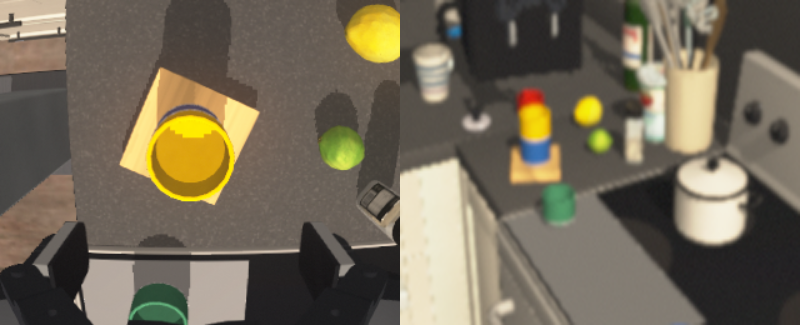

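Yellow is seated upright on blue, and the side crop shows the stack straight at (535,135). Next is red.

```bash
python3 -m creep '{"claw":[85,85,85,85,85,85,85,85],"linear":[[0.75,0.3,0],[0.85,0.3,0],[0.9,0.3,0],[0.75,0.3,0.3],[0.4,0.13,0.8],[0,0,0.5],[0,0,0],[0,0,0]],"rot":[[0,0,0],[0,0,0],[0,0,0],[0,0,0],[0,0,0],[0,0,0],[0,0,0],[0,0,0]]}'
python3 - <<'E'
from h import *
p=camera_params("wrist");M=p["cam_to_world"];I=read_camera("wrist")
px=project("wrist",np.array([(.589,.318,.03)]),p)[0]
print(get_obs()["tcp_pos"],px,wfit(tier(.044),I,M,Rd,px,rad=40))
E
```

```text
time_s: 14.55
tcp_pos: [0.5874, 0.3162, 0.1282]
orientation: [[-0.0, 1.0, 0.0], [1.0, 0.0, 0.0], [0.0, 0.0, -1.0]]
contact_force: [0.7, 0.5, 1.3]
finger_gap: 0.0849
finger_force: 0.0
[0.58807754 0.31643841 0.12934537] [255.63752409 193.38873599] (array([0.58880727, 0.31777342]), 5367.5, 5511.571286878083)
```

```bash
python3 -m creep '{"claw":[85,85,85,85,50,50,50,50],"linear":[[0.02,0.015,0.6],[0,0,0.8],[0,0,0.55],[0,0,0],[0,0,0],[0,0,0],[0,0,0],[0,0,0]],"rot":[[0,0,0],[0,0,0],[0,0,0],[0,0,0],[0,0,0],[0,0,0],[0,0,0],[0,0,0]]}'
```

```text
time_s: 15.6
tcp_pos: [0.5908, 0.3188, 0.0146]
orientation: [[-0.0, 1.0, 0.006], [1.0, 0.0, 0.002], [0.002, 0.006, -1.0]]
contact_force: [-0.8, -1.2, 7.5]
finger_gap: 0.0645
finger_force: 66.9
```

```bash
python3 -m creep '{"claw":[50,50,50,50,50,50,50,50],"linear":[[0,0,-0.4],[0,0,-0.8],[0,0,-0.9],[-0.4,-0.2,-0.7],[-0.9,-0.3,0],[-0.95,-0.3,0],[-0.9,-0.35,0],[-0.51,-0.2,0]],"rot":[[0,0,0],[0,0,0],[0,0,0],[0,0,0],[0,0,0],[0,0,0],[0,0,0],[0,0,0]]}'
python3 -m creep '{"claw":[50,50,50],"linear":[[0,0,0],[0,0,0],[0,0,0]],"rot":[[0,0,0],[0,0,0],[0,0,0]]}'
```

```text
time_s: 16.6
tcp_pos: [0.5068, 0.0958, 0.1801]
orientation: [[0.001, 1.0, 0.003], [1.0, -0.001, -0.0], [-0.0, 0.003, -1.0]]
contact_force: [-0.0, -0.1, -1.4]
finger_gap: 0.064
finger_force: 66.5
time_s: 16.98
tcp_pos: [0.5077, 0.099, 0.179]
orientation: [[-0.002, 1.0, 0.001], [1.0, 0.002, 0.0], [0.0, 0.001, -1.0]]
contact_force: [0.4, 0.8, -1.4]
finger_gap: 0.064
finger_force: 66.5
```

Down 0.0675 m, which is 1.13 units with a slight overdrive.

```bash
python3 -m creep '{"claw":[50,50,50,50,50,50,50,50],"linear":[[0,0.01,0.3],[0,0,0.4],[0,0,0.15],[0,0,0.1],[0,0,0.1],[0,0,0.07],[0,0,0.02],[0,0,0]],"rot":[[0,0,0],[0,0,0],[0,0,0],[0,0,0],[0,0,0],[0,0,0],[0,0,0],[0,0,0]]}'
```

```text
time_s: 17.98
tcp_pos: [0.5085, 0.0981, 0.1116]
orientation: [[-0.0, 1.0, 0.002], [1.0, 0.0, 0.0], [0.0, 0.002, -1.0]]
contact_force: [-1.9, -0.3, 5.5]
finger_gap: 0.0642
finger_force: 67.2
```

```bash
python3 -m creep '{"claw":[85,85,85,85,85,85,85],"linear":[[0,0,0],[0,0,0],[0,0,-0.3],[0,0,-0.8],[0,0,-0.8],[0,0,-0.3],[0,0,0]],"rot":[[0,0,0],[0,0,0],[0,0,0],[0,0,0],[0,0,0],[0,0,0],[0,0,0]]}'
python3 - <<'E'
from h import *
p=camera_params("wrist");M=p["cam_to_world"];I=read_camera("wrist");cv2.imwrite("pics/w6.png",I[:,:,::-1])
px=project("wrist",np.array([(.508,.0985,.12)]),p)[0]
try:print(px,wfit(tier(.044),I,M,Rd,px,z=.097,rad=40))
except Exception as e:print(e)
J=read_camera("side");cv2.imwrite("pics/v6.png",np.hstack([cv2.resize(I[0:260,100:420,::-1],None,fx=1.25,fy=1.25),cv2.resize(J[110:240,150:350,::-1],(400,325),interpolation=cv2.INTER_CUBIC)]))
E
```

```text
time_s: 18.85
tcp_pos: [0.5089, 0.0981, 0.2444]
orientation: [[-0.0, 1.0, 0.004], [1.0, 0.0, 0.0], [0.0, 0.004, -1.0]]
contact_force: [-0.0, 0.7, -0.5]
finger_gap: 0.0851
finger_force: 0.0
[252.3716764  187.60607265] (array([0.50932542, 0.09749653]), 4614.0, 4739.094344721176)
```

View pics/v6.png

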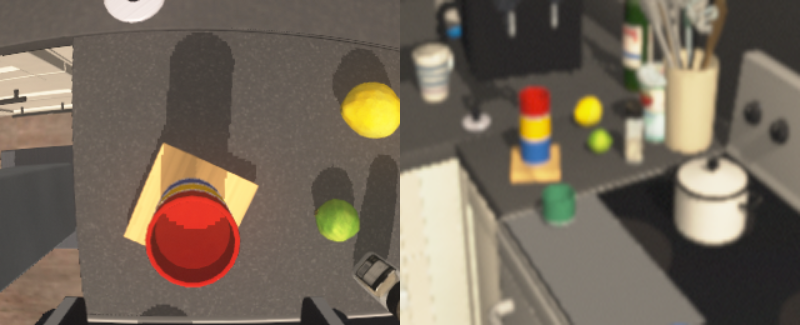

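Red is seated straight on the stack at (535,105) in the side crop. The lid is next.

```bash
python3 -m creep '{"claw":[60,60,60,60,60,60,60,60],"linear":[[0.8,-0.2,0],[0.95,-0.2,0],[0.95,-0.2,0],[0.8,-0.2,0.4],[0.32,-0.18,0.9],[0,0,0.7],[0,0,0],[0,0,0]],"rot":[[0,0,0],[0,0,0],[0,0,0],[0,0,0],[0,0,0],[0,0,0],[0,0,0],[0,0,0]]}'
python3 - <<'E'
from h import *
p=camera_params("wrist");M=p["cam_to_world"];I=read_camera("wrist");cv2.imwrite("pics/w7.png",I[:,:,::-1])
px=project("wrist",np.array([(.45,.327,.01)]),p)[0]
print(get_obs()["tcp_pos"],px,wfit(LID,I,M,((0,0,120),(180,60,255)),px,rad=40))
x,a,_=wfit(np.r_[ring(.011,.038),ring(.011,.015)],I,M,((0,0,0),(180,255,40)),px,rad=30);print("knob",x,a)
E
```

```text
time_s: 19.95
tcp_pos: [0.4492, 0.327, 0.1228]
orientation: [[0.0, 1.0, -0.0], [1.0, -0.0, -0.0], [-0.0, -0.0, -1.0]]
contact_force: [0.3, 0.8, -0.1]
finger_gap: 0.0601
finger_force: 0.0Traceback (most recent call last):
  File "<stdin>", line 4, in <module>
  File "h.py", line 33, in wfit
    c,a=blob(I,*col,np.array(near),rad)
        ~~~~^^^^^^^^^^^^^^^^^^^^^^^^^^^
  File "h.py", line 22, in blob
    i=max(k,key=lambda i:s[i,4]);ys,xs=np.where(l==i)
ValueError: max() iterable argument is empty
```

View pics/w7.png

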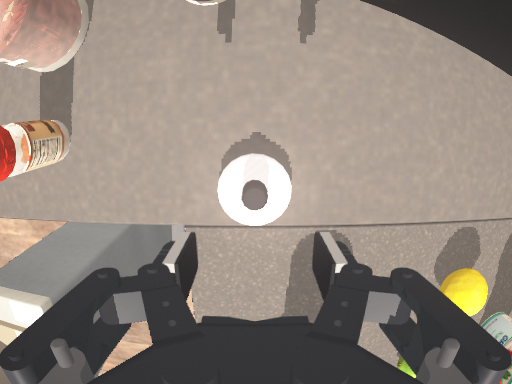

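The lid's disc spans columns 218–291 and rows 153–226. Its knob is at (255,195), midway between the fingers.

Run:
```python
from h import *
p=camera_params("wrist");print(get_obs()["tcp_pos"])
def f(q):
    a=project("wrist",LID+[q[0],q[1],0],p);return [a[:,0].min()-218,a[:,0].max()-291,a[:,1].min()-153,a[:,1].max()-226]
s=least_squares(f,[.45,.327]);print(s.x,s.fun)
```

```text
[0.45002502 0.32745154 0.12394726]
[0.45090147 0.32848785] [-1.22587831  1.22607747 -0.44817761  0.58301818]
```

```bash
python3 -m creep '{"claw":[60,60,60,60,60,60,60,60],"linear":[[0.01,0.01,0.6],[0,0,0.7],[0,0,0.4],[0,0,0.08],[0,0,0],[0,0,0],[0,0,0],[0,0,0]],"rot":[[0,0,0],[0,0,0],[0,0,0],[0,0,0],[0,0,0],[0,0,0],[0,0,0],[0,0,0]]}'
python3 -m creep '{"claw":[10,10,10,10,10,10],"linear":[[0,0,0],[0,0,0],[0,0,0],[0,0,0],[0,0,0],[0,0,0]],"rot":[[0,0,0],[0,0,0],[0,0,0],[0,0,0],[0,0,0],[0,0,0]]}'
```

```text
time_s: 21.0
tcp_pos: [0.4499, 0.3281, 0.016]
orientation: [[-0.0, 1.0, 0.001], [1.0, 0.0, 0.001], [0.001, 0.001, -1.0]]
contact_force: [-0.4, 0.1, -0.4]
finger_gap: 0.0603
finger_force: 0.0
time_s: 21.75
tcp_pos: [0.4497, 0.3279, 0.0155]
orientation: [[-0.0, 1.0, 0.0], [1.0, 0.0, 0.0], [0.0, 0.0, -1.0]]
contact_force: [0.7, 0.4, 4.1]
finger_gap: 0.0196
finger_force: 59.0
```

```bash
python3 -m creep '{"claw":[10,10,10,10,10,10,10,10],"linear":[[0,0,-0.4],[0,0,-0.9],[0,0,-0.95],[-0.3,0.1,-0.8],[-0.8,0.25,-0.2],[-0.95,0.25,0],[-0.95,0.25,0],[-0.6,0.13,0]],"rot":[[0,0,0],[0,0,0],[0,0,0],[0,0,0],[0,0,0],[0,0,0],[0,0,0],[0,0,0]]}'
python3 -m creep '{"claw":[10,10,10],"linear":[[-0.23,0,0],[0,0,0],[0,0,0]],"rot":[[0,0,0],[0,0,0],[0,0,0]]}'
python3 - <<'E'
from h import *
I=read_camera("wrist");J=read_camera("side");cv2.imwrite("pics/v8.png",np.hstack([cv2.resize(I[60:320,100:420,::-1],None,fx=1.25,fy=1.25),cv2.resize(J[110:240,150:350,::-1],(400,325),interpolation=cv2.INTER_CUBIC)]))
E
```

```text
time_s: 22.75
tcp_pos: [0.5084, 0.1093, 0.2098]
orientation: [[0.001, 1.0, -0.001], [1.0, -0.001, -0.001], [-0.001, -0.001, -1.0]]
contact_force: [0.2, 0.6, -0.5]
finger_gap: 0.02
finger_force: 58.8
time_s: 23.12
tcp_pos: [0.5081, 0.0992, 0.2101]
orientation: [[-0.001, 1.0, -0.0], [1.0, 0.001, 0.0], [0.0, -0.0, -1.0]]
contact_force: [-0.0, 0.4, -0.8]
finger_gap: 0.0202
finger_force: 58.8
```

View pics/v8.png

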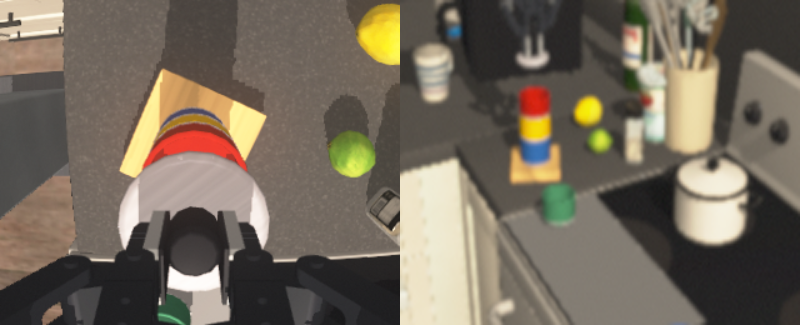

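The lid is held level above the centre of the stack, with its knob at (193,240), so I'm lowering it.

```bash
python3 -m creep '{"claw":[10,10,10,10,10,10,10,10],"linear":[[-0.02,0.01,0.3],[0,0,0.35],[0,0,0.12],[0,0,0.1],[0,0,0.1],[0,0,0.07],[0,0,0.02],[0,0,0]],"rot":[[0,0,0],[0,0,0],[0,0,0],[0,0,0],[0,0,0],[0,0,0],[0,0,0],[0,0,0]]}'
```

```text
time_s: 24.22
tcp_pos: [0.5094, 0.0969, 0.1475]
orientation: [[-0.0, 1.0, 0.001], [1.0, 0.0, 0.0], [0.0, 0.001, -1.0]]
contact_force: [-1.7, -0.3, 3.9]
finger_gap: 0.0197
finger_force: 59.2
```

```bash
python3 -m creep '{"claw":[60,60,60,60,60,60,60,60],"linear":[[0,0,0],[0,0,0],[0,0,0],[0,0,-0.3],[0,0,-0.8],[-0.5,0,-0.5],[-0.8,0,0],[0,0,0]],"rot":[[0,0,0],[0,0,0],[0,0,0],[0,0,0],[0,0,0],[0,0,0],[0,0,0],[0,0,0]]}'
python3 - <<'E'
from h import *
I=read_camera("wrist");J=read_camera("side");cv2.imwrite("pics/v9.png",np.hstack([cv2.resize(I[0:260,100:420,::-1],None,fx=1.25,fy=1.25),cv2.resize(J[120:200,170:270,::-1],(400,325),interpolation=cv2.INTER_CUBIC)]))
E
```

```text
time_s: 25.22
tcp_pos: [0.5096, 0.0163, 0.2448]
orientation: [[0.003, 1.0, 0.003], [1.0, -0.003, -0.001], [-0.001, 0.003, -1.0]]
contact_force: [0.3, 0.1, 0.3]
finger_gap: 0.0599
finger_force: 0.0
```

View pics/v9.png

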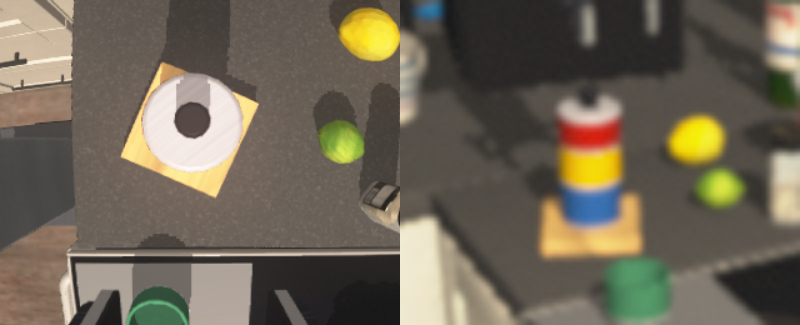

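The stack is complete and straight, with the lid level on top at (192,120). The gripper is clear and the bystanders haven't moved.

```bash
python3 -c "from bench import sign_off; print(sign_off())"
```

```text
the job is handed in; nothing more can be done
None
```

The lunchbox is stacked on the board in the order asked (blue, yellow, red, steel lid), each piece seated and upright in the last pictures; the job was handed in at about 25 s, with the spare tier, lime, lemon and spice jar left alone.

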